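# Free the clamp washer of the edge burnisher

### The job

Undo the left-hand quick-release nut of the edge burnisher: with closed fingertips push its sprung red-ended lever round clockwise (seen from above) until you feel it come up against its end stop, never pressing on the lever with more than 20 N and never screwing the nut further down. Then take the blue slotted washer by its tab, slide it out sideways from under the nut without wrenching it against the nut or spindle, and lay it gently flat in the wooden tray. Leave the thread spools, the dye bottle and the wax tin alone, and leave the nut undone.

Things in the scene. Friction and masses are not known exactly. Their poses are not given: they have to be found in the camera images.
- lever: Nut lever: level steel rod 10 mm thick, red ball at its end. Origin on the spindle axis at the rod's height; x along the rod to the ball, z up. From the start it turns clockwise by 1.5 to 2.7 rad (unmarked, differs) to a hard stop, over the side away from the washer tab. Needs 0.42 N m (6 N at 75 mm out). It stays where left; anticlockwise it screws down and jams. Nothing is within 20 mm under it beyond 50 mm out.
- lever_ball (a point): Centre of the red ball, 20 mm dia, 98 mm from the spindle axis. The rod is sprung, yielding about 1 rad per 16 N m (0.35 mm per N when pushed 75 mm out), so at the stop the force climbs steadily as you push on.
- nut_foot (a point): Middle of the underside of the brass nut on the spindle: foot 30 mm dia, 12 mm tall, then 25 mm dia, 46 mm tall in all; the lever's rod is 34 mm above this point. Turning clockwise raises it 4 mm per rad. At the start it sits in the washer's recess; at the end stop it is 4 mm above the washer's rim.
- burnisher: Edge burnisher, fixed; origin on its spindle axis at table level. Grey motor box 150 x 150 x 55 mm on a 170 x 170 mm foot, a wooden wheel 120 mm dia, top 94 mm above the table, and on that a steel plate 92 mm dia, top 100 mm above the table, where the washer lies. The 12 mm spindle ends 172 mm above the table.
- washer_center (a point): Centre of the ring part of the blue slotted washer (about 180 g), 5 mm above its underside, on the spindle axis at the start. Ring 56 x 56 x 12 mm; a 15 mm slot runs from its centre out through its own +y side, so it leaves the spindle by sliding level along its own -y. Its rim, 7 mm high, is caught round the nut's foot until the nut is undone. z up.
- washer_tab (a point): Middle of the washer's upright tab, for gripping: 10 mm thick (washer x), 30 mm long (washer y); its top is 15 mm above and the washer's underside 25 mm below this point. It is 65 mm from washer_center along the washer's -y, joined by a strip 22 mm wide and 8 mm thick. Same axes.
- washer: The same washer; origin at the middle of the ring part's underside, same axes.
- tray_in (a point): Centre of the inner floor (5 to 6 mm above the table) of the dark wooden tray, open on top, fixed: inside 168 x 168 mm, rim 22 mm above the table; axes along its sides.
- spool_green_center (a point): Middle of a standing dark green thread spool, 48 mm dia, 70 mm tall; leave alone.
- spool_brown_center (a point): Middle of a standing brown thread spool, 48 mm dia, 70 mm tall; leave alone.
- dye_bottle_center (a point): Middle of a standing amber dye bottle, 48 mm dia, 110 mm tall; leave alone.
- wax_tin_center (a point): Middle of a closed aluminium wax tin, 60 mm dia, 35 mm tall; leave alone.
Things that resemble listed ones, but are neither listed nor needed, are in the scene too. Of the things shaped like the washer, the blue one is meant.

How it is judged:
On the way, in this order (a step that is already met when the one before it is completed fails the run):
1. the nut is undone right up to its end stop (risen at least 10.4 mm from hard down) (z of lever in the frame of burnisher above 0.1499 m), for 0.2 s.
2. the washer is slid out clear of the spindle (horizontal distance between washer_center and burnisher above 0.05 m), for 0.1 s.
At the end, for the whole second after the job is handed in: The blue washer lies flat (within 0.1 rad, its centre within 4 mm of the height it has when flat on the tray floor) and at rest inside the tray, and the nut is still undone (risen at least 9.2 mm from hard down) (z of washer_center in the frame of tray_in between 0.001 and 0.009 m and x of washer_center in the frame of tray_in between -0.084 and 0.084 m and y of washer_center in the frame of tray_in between -0.084 and 0.084 m and angle between washer_center's own z axis and vertical below 0.1 rad and linear speed of washer below 0.02 m/s and z of lever in the frame of burnisher above 0.1487 m); the robot touches nothing.
It fails at once if the lever is pressed with more than 20 N (contact force between any of the fingers, the arm and lever above 20 N).
It fails at once if the nut is screwed further down (more than 0.6 mm below hard down) (z of lever in the frame of burnisher below 0.1389 m).
It fails at once if the washer is wrenched against the nut or the spindle (more than 25 N) (contact force between washer and burnisher above 25 N).
It fails at once if the washer is dropped (falls free faster than 0.6 m/s) (linear speed of washer above 0.6 m/s and contact force between the fingers and washer below 0.05 N).
It fails at once if a spool, the dye bottle or the wax tin is moved more than 20 mm (distance of any of spool_green_center, spool_brown_center, dye_bottle_center, wax_tin_center from where it was at the start of the episode above 0.02 m).
It also fails if it takes over 67 s, if anything falls off the work surface, if the arm or the gripper's body presses on something with over 40 N, if the wrist force passes 120 N, or if a joint passes its speed limit or range.

### The arm

A 6-joint arm with a two-finger parallel gripper is mounted at the origin on the work surface. World frame = base frame: x ahead of the robot, y to its left, z up, the work surface at z = 0. Lengths are in m, angles in rad, forces in N, time in s.
With the tool pointing down it reaches from about 0.375 to 0.9 m from the base axis. Payload 3.1 kg.
Tool frame: the origin (TCP) lies midway between the tips of the shut fingers; the grasp point (between the pads) lies 19 mm behind it; z points along the fingers, y is the direction in which the jaws open and shut (so a half turn about z gives the same grasp; the last joint's range is limited). The gripper opens to 85 mm and grips with 20 to 120 N. Pads are 22 mm wide; open, the fingers measure 114 mm over their backs; the gripper's body (76 mm by 85 mm) begins 54 mm behind the grasp point. The pads swing forward as they close: fully open they stand 13 mm farther back than shut.
Start: joints at [-1.375, 0.527, 1.433, -0, 1.181, -0.178], TCP at [0.229, -0.582, 0.231] pointing down, gripper open.
Joint ranges: [-3.08, 3.08], [-0.75, 2.2], [0.22, 2.44], [-1.43, 4.57], [0, 2.65], [-2.85, 2.85]. Speed limits (rad/s): [2.79, 2.79, 3.14, 3.14, 3.14, 3.14].

### API

Orientations are given as a unit quaternion [x, y, z, w].
In Python, from station import manip gives the robot as it stands. The module is installed in compiled form; this text tells all that it offers.
- The arm moves only by the tool drive_tool, never from a script. Its argument "deltas" is one flat list of numbers, 4 for each row, row after row: the shift along the tool's x, y, z in cm, then the turn about the tool's z in degrees. A call has 1 to 12 rows; each row is the pose to reach, as a shift and turn from the pose measured when the call began, along the tool's axes at that moment; what a row does not reach only later rows make up. A row lasts 1/10 s, in which the tool goes at most 50 mm and 8.59 degrees, less where a joint would pass 70% of its speed; a pose out of reach is approached as far as the arm can. A call with a gripper value outside its range is refused whole. "hand" is the finger opening in cm, from 0 to 8.54, set as the call begins (left out, the last holds). The fingers move at their own pace and stop on an object; "squeeze" is the grip in N (left out, the last holds). Time passes only in rows, so rows that repeat a pose let the fingers close. It gives the time, the measured TCP pose, the force and the opening at its end, in the units of the state.
- manip.sense(): the state, without advancing time (a new reading comes with each control period).
- manip.snapshot(name): name is "scene" or "top" or "wrist"; returns a dict with "frame" (384x512x3 uint8, red, green, blue), "depth" (384x512 float32, m along the optical axis (not along the pixel's ray), 0 where there is no reading), "fx", "fy", "cx", "cy" (pixels), "R" (3x3) and "t" (3): a world point X has camera coordinates R X + t. Camera axes: x right, y down, z forward; pixel columns grow to the right and rows downward; lengths in m; the calibration is good to about 2 mm. A picture is of the moment at which its call begins.
- manip.sign_off(): hands the job in, once; it reports no verdict.
The state is a dict: "t": time; "q": joint angles; "qd": joint speeds; "tau": joint torques, N m; "tcp_pos": TCP position; "tool_rot": TCP orientation; "force": force on the tool from outside, world axes, zero at the start; "ft_torque": the same for the moment, N m; "finger_gap": opening from 0.0 (shut) to 1.0 (fully open).
Only numpy, scipy, OpenCV 4.12 (cv2) and the standard library are available. Lean on these libraries where they do the work, as an engineer would, in place of code of your own. Each camera call takes 0.05 s, during which the arm holds its last target.

## Working session

There is one attempt and no reset: what is moved stays moved. The work goes in short steps, Python scripts to look and compute and a tool call to move; the robot and the scene stay as the last step left them, time stands still between calls to the robot, and variables do not carry over. Pictures are saved under pics/ and viewed, and the job is handed in when it is done.

Besides the shell and the picture viewer there is one more tool, called after ">>>" by a JSON object that holds its "method" and its "body", one argument or row to a line. drive_tool: Moves the arm, as the interface text tells. Its arguments: {"type":"object","properties":{"deltas":{"type":"array"},"hand":{"type":"number"},"squeeze":{"type":"number"}},"required":["deltas"]}

```bash
mkdir -p pics; cat > h.py <<'E'
from station import manip
import numpy as np, cv2, json
def snap(n,f):
    s=manip.snapshot(n); np.savez('pics/'+f+'.npz',**{k:np.array(v) for k,v in s.items()})
    cv2.imwrite('pics/'+f+'.png',s['frame'][:,:,::-1]); return s
def load(f):
    return dict(np.load('pics/'+f+'.npz'))
def cloud(s):
    d=s['depth'];v,u=np.mgrid[:d.shape[0],:d.shape[1]]
    p=np.stack([(u-s['cx'])/s['fx']*d,(v-s['cy'])/s['fy']*d,d],-1)
    return (p-s['t'])@s['R']
E
python3 - <<'E'
from h import *
s=manip.sense();print({k:np.round(v,3).tolist() for k,v in s.items()})
for n in('scene','top'):
    snap(n,n+'0')
E
```

```text
{'t': 0.0, 'q': [-1.374, 0.528, 1.434, 0.0, 1.181, -0.179], 'qd': [0.001, -0.001, 0.001, 0.001, 0.001, -0.0], 'tau': [0.001, -44.235, -17.802, -0.0, 0.008, -0.0], 'tcp_pos': [0.229, -0.581, 0.23], 'tool_rot': [0.982, 0.186, -0.0, -0.001], 'force': [0.582, 0.265, 1.174], 'ft_torque': [0.049, -0.037, -0.033], 'finger_gap': 0.997}
```

View pics/scene0.png

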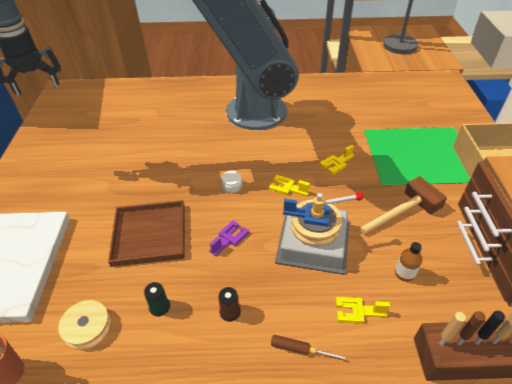

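View pics/top0.png

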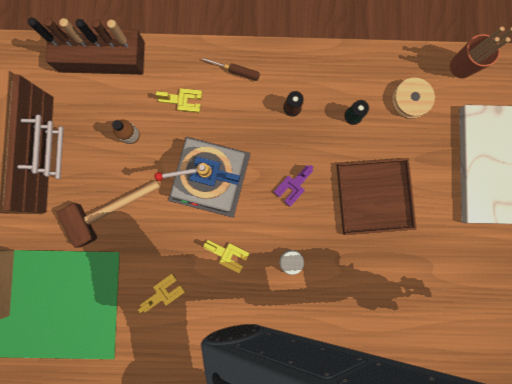

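The top view shows the burnisher at about (205,175), the red ball at (158,177), the blue tab at (237,179) and the tray at (375,195). Next I measure them.

```bash
python3 - <<'E'
from h import *
for f in('top0','scene0'):
    s=load(f);P=cloud(s);c=cv2.cvtColor(s['frame'],cv2.COLOR_RGB2HSV).astype(int);H,S,V=c[...,0],c[...,1],c[...,2]
    x,y,z=P[...,0],P[...,1],P[...,2]
    print(f,s['fx'],'cam',-s['R'].T@s['t'])
    def rep(n,m):
        p=P[m&(s['depth']>0)]; print(n,len(p),np.round(np.median(p,0),4),np.round(p.min(0),3),np.round(p.max(0),3)) if len(p) else print(n,0)
    near=(abs(z-.14)<.06)
    red=((H<6)|(H>174))&(S>170)&(V>100)&near; rep('red',red)
    blue=(H>100)&(H<125)&(S>130)&(z>.09)&(z<.2); rep('blue',blue)
    rep('tabtop',blue&(z>.129))
    rep('spindletop',(z>.165)&(z<.18)&(x>.3))
    # all tall blobs
    m=((z>.012)&(z<.3)&(x>.25)).astype(np.uint8)
    n,l,st,ce=cv2.connectedComponentsWithStats(m)
    for i in range(1,n):
        if st[i,4]>30:
            p=P[l==i];print('blob',np.round(ce[i]),st[i,4],np.round(p.min(0),3),np.round(p.max(0),3),np.round(np.median(p,0),3))
    cv2.imwrite('pics/z_'+f+'.png',cv2.resize(s['frame'][120:230,120:270,::-1] if f=='top0' else s['frame'][170:280,255:375,::-1],None,fx=5,fy=5,interpolation=2))
E
```

```text
top0 398.66769887940217 cam [0.45301723 0.02776664 1.00807317]
red 56 [0.554  0.2274 0.1488] [0.546 0.22  0.143] [0.563 0.235 0.152]
blue 510 [0.5608 0.1127 0.1101] [0.541 0.053 0.101] [0.604 0.163 0.143]
tabtop 63 [0.5575 0.0686 0.1384] [0.551 0.053 0.13 ] [0.566 0.082 0.143]
spindletop 2399 [0.6897 0.5404 0.1734] [ 0.47  -0.538  0.165] [0.898 0.566 0.18 ]
blob [91. 46.] 4808 [0.833 0.309 0.012] [0.924 0.531 0.182] [0.871 0.409 0.069]
blob [480.  53.] 1591 [ 0.84  -0.56   0.012] [ 0.92  -0.478  0.181] [ 0.871 -0.511  0.087]
blob [243.  71.] 298 [0.824 0.012 0.012] [0.866 0.103 0.028] [0.844 0.053 0.019]
blob [ 26. 145.] 7102 [0.47  0.488 0.012] [0.771 0.609 0.183] [0.62  0.531 0.139]
blob [415.  97.] 1205 [ 0.738 -0.433  0.012] [ 0.838 -0.335  0.034] [ 0.786 -0.383  0.028]
blob [163.  95.] 90 [0.767 0.237 0.013] [0.78  0.268 0.044] [0.771 0.252 0.036]
blob [294. 102.] 335 [ 0.739 -0.096  0.013] [ 0.779 -0.055  0.074] [ 0.753 -0.074  0.067]
blob [358. 110.] 353 [ 0.72  -0.255  0.013] [ 0.761 -0.213  0.073] [ 0.736 -0.23   0.067]
blob [487. 163.] 5739 [ 0.471 -0.63   0.012] [ 0.77  -0
[... 2080 characters left out ...]
-0.112  0.032]
blob [410. 261.] 695 [0.659 0.312 0.012] [0.704 0.359 0.111] [0.69  0.328 0.068]
blob [156. 297.] 541 [ 0.724 -0.254  0.012] [ 0.765 -0.213  0.073] [ 0.753 -0.23   0.064]
blob [229. 302.] 518 [ 0.74  -0.097  0.012] [ 0.784 -0.055  0.072] [ 0.773 -0.075  0.065]
blob [ 83. 322.] 1700 [ 0.738 -0.434  0.012] [ 0.838 -0.334  0.034] [ 0.792 -0.382  0.029]
blob [381. 306.] 150 [0.769 0.238 0.012] [0.783 0.269 0.041] [0.78  0.251 0.034]
blob [467. 346.] 5520 [0.837 0.309 0.012] [0.928 0.478 0.183] [0.89  0.369 0.069]
blob [  9. 362.] 791 [ 0.846 -0.534  0.012] [ 0.913 -0.478  0.102] [ 0.887 -0.486  0.059]
blob [292. 344.] 472 [0.829 0.011 0.012] [0.868 0.112 0.026] [0.851 0.054 0.02 ]
```

View pics/z_top0.png

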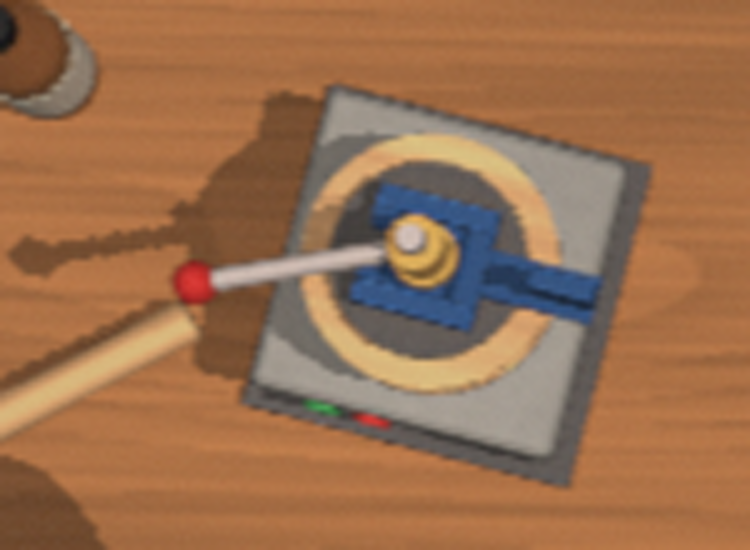

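View pics/z_scene0.png

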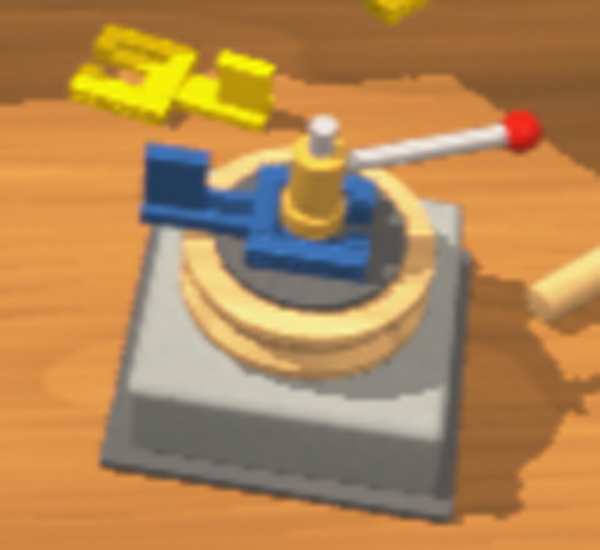

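```bash
python3 - <<'E'
from h import *
from scipy.optimize import least_squares
def proj(s,X):
    p=s['R']@X+s['t'];return np.array([s['fx']*p[0]/p[2]+s['cx'],s['fy']*p[1]/p[2]+s['cy']])
S={}
for f in('top0','scene0'):
    s=load(f);P=cloud(s);S[f]=s
    c=cv2.cvtColor(s['frame'],cv2.COLOR_RGB2HSV).astype(int);H,Sa,V=c[...,0],c[...,1],c[...,2]
    x,y,z=P[...,0],P[...,1],P[...,2]
    red=((H<6)|(H>174))&(Sa>170)&(V>100)&(abs(z-.14)<.03)&(x>.3)
    p=P[red]
    r=least_squares(lambda c:np.linalg.norm(p-c,axis=1)-.01,p.mean(0)-[0,0,.008],loss='soft_l1',f_scale=.002)
    print(f,'ball',r.x, 'px',np.argwhere(red).mean(0)[::-1])
    # wheel outer edge z~.094
    w=(abs(z-.094)<.004)&(np.hypot(x-.57,y-.13)<.09)
    p=P[w][:,:2]; hull=cv2.convexHull(p.astype(np.float32))[:,0]
    print('wheel minEnclosing',cv2.minEnclosingCircle(hull), len(p))
    sp=(z>.160)&(z<.18)&(np.hypot(x-.57,y-.13)<.04); print('spindle top',sp.sum(),P[sp].mean(0),np.argwhere(sp).mean(0)[::-1])
    nt=(z>.139)&(z<.16)&(np.hypot(x-.57,y-.13)<.02);print('nut',nt.sum(),P[nt].mean(0),P[nt].max(0))
    # tray rim
    m=(z>.012)&(z<.03)&(x>.42)&(x<.65)&(y<-.17)&(y>-.4)
    print('tray',cv2.minAreaRect(P[m][:,:2].astype(np.float32)))
    fl=(abs(x-.535)<.06)&(abs(y+.29)<.06);print('trayfloor',np.median(z[fl]))
    bl=(H>100)&(H<125)&(Sa>130)&(z>.09)&(z<.2)&(x>.3)
    tab=bl&(z>.131);print('tab',cv2.minAreaRect(P[tab][:,:2].astype(np.float32)),P[tab].mean(0))
    print('tabtop',np.median(P[bl&(z>.1365)],0))
    print('ring',cv2.minAreaRect(P[bl&(y>.10)&(z<.12)][:,:2].astype(np.float32)))
    ft=(abs(z-.055)<.004)&(np.hypot(x-.57,y-.13)<.12);print('box',cv2.minAreaRect(P[ft][:,:2].astype(np.float32)))
E
```

```text
top0 ball [0.55523525 0.22774779 0.14144021] px [158.33928571 176.16071429]
wheel minEnclosing ((0.5735107660293579, 0.13133089244365692), 0.06001828610897064) 920
spindle top 28 [0.57278895 0.13061933 0.16901848] [202.32142857 167.17857143]
nut 99 [0.57107001 0.13248329 0.15092903] [0.58438289 0.14926039 0.15900708]
tray ((0.5328729748725891, -0.28916841745376587), (0.18002963066101074, 0.18169139325618744), 5.722363471984863)
trayfloor 0.004071441716391145
tab ((0.5582257509231567, 0.0684155821800232), (0.028657395392656326, 0.009468678385019302), 76.71678161621094) [0.5580071  0.06831705 0.13837362]
tabtop [0.55896391 0.06867893 0.13859391]
ring ((0.5721082091331482, 0.12910564243793488), (0.060706838965415955, 0.05440744757652283), 77.34410858154297)
box ((0.5733038783073425, 0.1308249831199646), (0.14836278557777405, 0.14827057719230652), 76.42288208007812)
scene0 ball [0.556252   0.22897484 0.14117653] px [359.09302326 195.48837209]
wheel minEnclosing ((0.5746346116065979, 0.12402721494436264), 0.0672343447804451) 654
spindle top 33 [0.57644524 0.13151461 0.16765562] [319.39393939 195.93939394]
nut 110 [0.57990179 0.13253755 0.14961193] [0.58873163 0.1492542  0.15958403]
tray ((0.5344424247741699, -0.28854113817214966), (0.18427275121212006, 0.18015046417713165), 5.882773399353027)
trayfloor 0.0044958871893899174
tab ((0.5627844333648682, 0.06814223527908325), (0.023743927478790283, 0.007158402353525162), 71.0028076171875) [0.56317384 0.06789188 0.13648781]
tabtop [0.56272124 0.06682377 0.13882991]
ring ((0.5766952037811279, 0.12823563814163208), (0.06085849180817604, 0.0555911585688591), 79.81720733642578)
box ((0.5767533779144287, 0.1315654069185257), (0.1471944898366928, 0.1490519791841507), 76.53917694091797)
```

```bash
cat >> h.py <<'E'
from scipy.spatial.transform import Rotation as Ro
def rel(pts,yaws):
    s=manip.sense();R=Ro.from_quat(s['tool_rot']).as_matrix();y0=np.degrees(np.arctan2(R[1,0],R[0,0]))
    print('t',round(s['t'],2),'tcp',np.round(s['tcp_pos'],4),'yaw',round(y0,1),'F',np.round(s['force'],1),'zax',np.round(R[:,2],3),'j6',round(s['q'][5],2))
    for p,y in zip(pts,yaws):
        d=R.T@(np.array(p)-s['tcp_pos'])*100
        print(np.round(d,2).tolist(), round(-((y-y0+180)%360-180),1))
AX=np.array([.5745,.131])
def push(th,off,r=.098,z=.128):
    a=np.radians(th);t=np.array([np.sin(a),-np.cos(a)]);u=np.array([np.cos(a),np.sin(a)])
    return [*(AX+r*u-off*t),z]
E
python3 - <<'E'
from h import *
rel([[.4,-.4,.26],[.46,-.1,.26],[.5,.1,.26],[.512,.220,.26]],[21,80,120,190.8])
E
```

```text
t 0.1 tcp [ 0.2287 -0.581   0.2304] yaw 21.5 F [-1.4  0.2  0.7] zax [-0.     0.002 -1.   ] j6 -0.18
[22.57, -10.58, -2.93] 0.5
[39.13, -36.3, -2.87] -58.5
[50.18, -53.44, -2.84] -98.5
[55.68, -64.17, -2.81] -169.3
```

>>> {"method": "drive_tool", "body": {
  "deltas": [4.5,-2,-1,-8,9,-4,-2,-16,13.5,-6.5,-3,-24,18,-8.5,-3,-32,22.5,-10.5,-3,-40,25,-15,-3,-48,28,-19,-3,-56,30.5,-23,-3,-64,33,-27,-3,-72,36,-31,-3,-80,39,-36,-3,-88,41,-40,-3,-96],
  "hand": 0
}}

```text
t: 1.3
tcp_pos: [0.4637, -0.0598, 0.2612]
tool_rot: [0.517, 0.856, 0.001, -0.001]
force: [0.9, -0.2, 0.0]
finger_gap: -0.002
```

```bash
python3 - <<'E'
from h import *
rel([[.5,.1,.26],[.512,.220,.26]],[150,190.8])
E
```

```text
t 1.3 tcp [ 0.4637 -0.0598  0.2612] yaw 117.8 F [ 0.9 -0.2  0. ] zax [-0.     0.002 -1.   ] j6 -0.85
[12.45, 10.66, 0.15] -32.2
[22.5, 17.31, 0.18] -73.0
```

>>> {"method": "drive_tool", "body": {
  "deltas": [3.1,2.7,0,-8,6.2,5.3,0,-16,9.3,8,0,-24,12.4,10.6,0,-32,15.7,12.8,0,-40,19,15,0,-48,22.5,17.3,0,-56,22.5,17.3,0,-64,22.5,17.3,0,-73,22.5,17.3,0,-73]
}}

```text
t: 2.3
tcp_pos: [0.5114, 0.2204, 0.2612]
tool_rot: [-0.095, 0.996, 0.001, -0.001]
force: [0.7, -1.0, -0.6]
finger_gap: -0.002
```

```bash
python3 - <<'E'
from h import *
rel([[.512,.220,.128],push(100.8,.026)],[190.8]*2)
snap('wrist','w1');snap('scene','s1')
E
```

```text
t 2.3 tcp [0.5114 0.2204 0.2612] yaw -169.1 F [ 0.7 -1.  -0.6] zax [-0.001  0.002 -1.   ] j6 -1.56
[-0.06, -0.08, 13.32] 0.1
[-1.93, -0.19, 13.32] 0.1
```

View pics/w1.png

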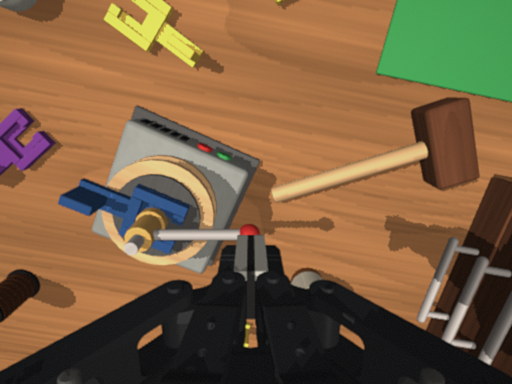

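View pics/s1.png

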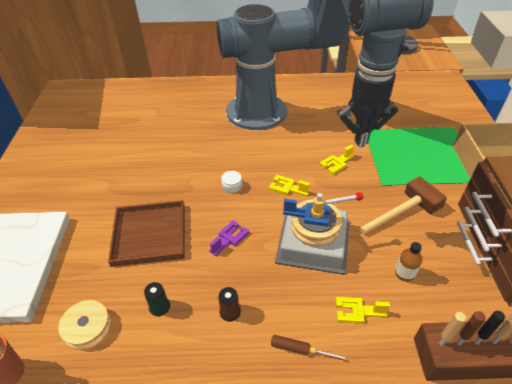

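The wrist view shows the tips at about (250,255) standing beside the red ball at (250,230), with the lever pointing left to the nut. Next I lower beside it.

>>> {"method": "drive_tool", "body": {
  "deltas": [0,0,4,0,0,0,8,0,0,0,11.5,0,0,0,13.3,0,-0.5,-0.1,13.3,0,-1,-0.1,13.3,0,-1,-0.1,13.3,0,-1,-0.1,13.3,0]
}}

```text
t: 3.2
tcp_pos: [0.5229, 0.2211, 0.13]
tool_rot: [-0.092, 0.996, 0.001, 0.001]
force: [0.2, 0.3, 0.7]
finger_gap: -0.0
```

```bash
python3 - <<'E'
from h import *
rel([push(100.8,.026),push(100.8,.021)],[190.8]*2)
snap('wrist','w2');snap('top','t2')
E
```

```text
t 3.2 tcp [0.5229 0.2211 0.13  ] yaw -169.4 F [0.2 0.3 0.7] zax [ 0.002  0.003 -1.   ] j6 -1.55
[-0.78, -0.01, 0.2] -0.2
[-1.28, -0.01, 0.2] -0.2
```

View pics/w2.png

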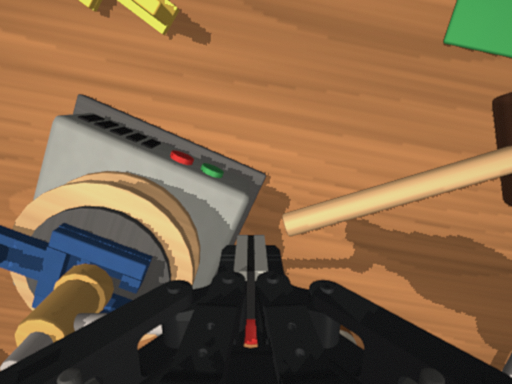

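View pics/t2.png

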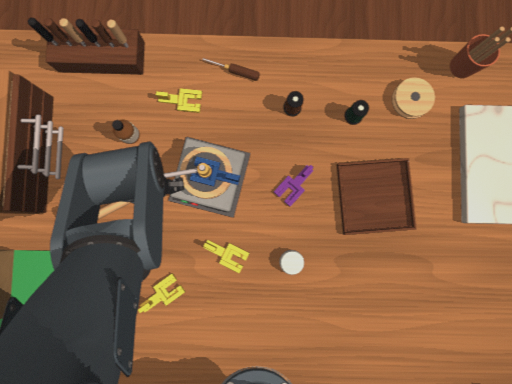

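>>> {"method": "drive_tool", "body": {
  "deltas": [-0.3,0,0.2,0,-0.6,0,0.2,0,-0.9,0,0.2,0,-1.1,0,0.2,0,-1.1,0,0.2,0]
}}

```text
t: 3.8
tcp_pos: [0.5333, 0.2231, 0.1275]
tool_rot: [-0.092, 0.996, 0.001, 0.001]
force: [-0.1, -0.2, 0.1]
finger_gap: -0.0
```

>>> {"method": "drive_tool", "body": {
  "deltas": [-0.1,0,0,0,-0.2,0,0,0,-0.3,0,0,0,-0.3,0,0,0]
}}

```text
t: 4.2
tcp_pos: [0.5356, 0.2237, 0.1274]
tool_rot: [-0.092, 0.996, 0.001, 0.0]
force: [-1.3, 0.1, -0.5]
finger_gap: -0.003
```

>>> {"method": "drive_tool", "body": {
  "deltas": [-0.1,0,0,0,-0.2,0,0,0,-0.3,0,0,0,-0.3,0,0,0]
}}

```text
t: 4.6
tcp_pos: [0.5376, 0.2242, 0.1271]
tool_rot: [-0.092, 0.996, 0.001, -0.001]
force: [-4.6, -0.3, 0.9]
finger_gap: -0.0
```

```bash
cat >> h.py <<'E'
OFF=.0205
def theta(p):
    d=np.array(p[:2])-AX; return np.degrees(np.arctan2(d[1],d[0]))-np.degrees(np.arctan2(OFF,.098)), np.hypot(*d)-np.hypot(OFF,.098)
def arc(step,n,tilt=0):
    s=manip.sense();th,dr=theta(s['tcp_pos']);t=np.array([np.sin(np.radians(th)),-np.cos(np.radians(th))])
    R=Ro.from_quat(s['tool_rot']).as_matrix();y0=np.degrees(np.arctan2(R[1,0],R[0,0]))
    print('t',round(s['t'],2),'theta',round(th,1),'dr',round(dr*1e3,1),'yawerr',round((y0-(th+90)+180)%360-180,1),'Ft',round(float(np.dot(s['force'][:2],t)),2),'F',np.round(s['force'],1),'z',round(s['tcp_pos'][2],4),'j6',round(s['q'][5],2))
    out=[]
    for i in range(1,n+1):
        a=th-step*i; p=push(a,OFF,z=.128+.004*np.radians(100.8-a))
        d=R.T@(np.array(p)-s['tcp_pos'])*100
        out+= [round(float(v),2) for v in d]+[round(-((a+90-y0+180)%360-180),1)]
    print(out)
E
python3 - <<'E'
from h import *
arc(2,12)
E
```

```text
t 4.6 theta 99.8 dr 0.1 yawerr 0.8 Ft -4.53 F [-4.6 -0.3  0.9] z 0.1271 j6 -1.56
[-0.35, 0.05, -0.11, np.float64(2.8), -0.69, 0.1, -0.13, np.float64(4.8), -1.04, 0.13, -0.14, np.float64(6.8), -1.39, 0.16, -0.15, np.float64(8.8), -1.74, 0.17, -0.17, np.float64(10.8), -2.09, 0.17, -0.18, np.float64(12.8), -2.44, 0.16, -0.2, np.float64(14.8), -2.79, 0.13, -0.21, np.float64(16.8), -3.13, 0.1, -0.23, np.float64(18.8), -3.48, 0.05, -0.24, np.float64(20.8), -3.82, -0.01, -0.26, np.float64(22.8), -4.16, -0.09, -0.27, np.float64(24.8)]
```

>>> {"method": "drive_tool", "body": {
  "deltas": [-0.35,0.05,-0.1,3,-0.7,0.1,-0.1,5,-1.05,0.13,-0.15,7,-1.4,0.16,-0.15,9,-1.75,0.17,-0.15,11,-2.1,0.17,-0.2,13,-2.45,0.16,-0.2,15,-2.8,0.13,-0.2,17,-3.15,0.1,-0.2,19,-3.5,0.05,-0.25,21,-3.8,0,-0.25,23,-4.15,-0.1,-0.25,25]
}}

```text
t: 5.8
tcp_pos: [0.5772, 0.2312, 0.129]
tool_rot: [0.126, 0.992, 0.001, -0.003]
force: [-4.4, 1.7, 0.5]
finger_gap: -0.002
```

```bash
sed -i 's/round(-((a+90-y0+180)%360-180),1)/float(round(-((a+90-y0+180)%360-180),1))/' h.py; python3 - <<'E'
from h import *
arc(2.2,12)
E
```

```text
t 5.8 theta 76.7 dr 0.1 yawerr -1.1 Ft -4.7 F [-4.4  1.7  0.5] z 0.129 j6 -1.12
[-0.38, 0.07, -0.09, 1.1, -0.76, 0.14, -0.11, 3.3, -1.14, 0.19, -0.12, 5.5, -1.52, 0.22, -0.14, 7.7, -1.9, 0.24, -0.16, 9.9, -2.29, 0.25, -0.18, 12.1, -2.67, 0.24, -0.19, 14.3, -3.06, 0.21, -0.21, 16.5, -3.44, 0.18, -0.23, 18.7, -3.82, 0.12, -0.25, 20.9, -4.2, 0.05, -0.27, 23.1, -4.57, -0.03, -0.28, 25.3]
```

>>> {"method": "drive_tool", "body": {
  "deltas": [-0.4,0.07,-0.1,1,-0.75,0.14,-0.1,3,-1.15,0.2,-0.1,5.5,-1.5,0.22,-0.15,8,-1.9,0.24,-0.15,10,-2.3,0.25,-0.2,12,-2.65,0.24,-0.2,14,-3.05,0.21,-0.2,16.5,-3.45,0.18,-0.25,19,-3.8,0.12,-0.25,21,-4.2,0.05,-0.25,23,-4.55,0,-0.3,25]
}}

```text
t: 7.0
tcp_pos: [0.62, 0.2197, 0.131]
tool_rot: [0.338, 0.941, -0.001, -0.005]
force: [-5.3, 0.6, -0.5]
finger_gap: 0.001
```

```bash
python3 - <<'E'
from h import *
arc(2.2,12)
E
```

```text
t 7.0 theta 51.0 dr -0.4 yawerr -0.6 Ft -4.46 F [-5.3  0.6 -0.5] z 0.131 j6 -0.71
[-0.37, 0.12, -0.06, 1.6, -0.75, 0.18, -0.08, 3.8, -1.13, 0.22, -0.1, 6.0, -1.51, 0.25, -0.12, 8.2, -1.9, 0.27, -0.14, 10.4, -2.28, 0.27, -0.16, 12.6, -2.66, 0.26, -0.18, 14.8, -3.05, 0.23, -0.19, 17.0, -3.43, 0.19, -0.21, 19.2, -3.81, 0.13, -0.23, 21.4, -4.19, 0.06, -0.25, 23.6, -4.56, -0.03, -0.27, 25.8]
```

>>> {"method": "drive_tool", "body": {
  "deltas": [-0.35,0.12,-0.05,1.5,-0.75,0.18,-0.1,4,-1.15,0.22,-0.1,6,-1.5,0.25,-0.1,8,-1.9,0.27,-0.15,10.5,-2.3,0.27,-0.15,12.5,-2.65,0.26,-0.2,15,-3.05,0.23,-0.2,17,-3.45,0.2,-0.2,19,-3.8,0.13,-0.25,21.5,-4.2,0.05,-0.25,23.5]
}}

```text
t: 8.1
tcp_pos: [0.652, 0.1939, 0.1327]
tool_rot: [0.524, 0.852, -0.002, -0.006]
force: [-4.8, 2.0, -0.4]
finger_gap: -0.003
```

```bash
python3 - <<'E'
from h import *
arc(1.1,5)
E
```

```text
t 8.1 theta 27.2 dr -0.4 yawerr -0.4 Ft -3.95 F [-4.8  2.  -0.4] z 0.1327 j6 -0.35
[-0.18, 0.07, -0.06, 0.7, -0.37, 0.11, -0.07, 1.8, -0.56, 0.14, -0.08, 2.9, -0.75, 0.17, -0.08, 4.0, -0.94, 0.19, -0.09, 5.1]
```

>>> {"method": "drive_tool", "body": {
  "deltas": [-0.4,0.1,-0.05,1.5,-0.75,0.17,-0.1,4,-1.1,0.2,-0.1,6,-1.45,0.23,-0.1,8,-1.6,0.24,-0.1,9]
}}

```text
t: 8.6
tcp_pos: [0.6611, 0.1812, 0.1332]
tool_rot: [0.59, 0.808, -0.002, -0.006]
force: [-4.0, 2.9, -0.8]
finger_gap: -0.003
```

```bash
python3 - <<'E'
from h import *
arc(1,4)
E
```

```text
t 8.6 theta 18.3 dr -0.0 yawerr -0.6 Ft -3.97 F [-4.   2.9 -0.8] z 0.1332 j6 -0.21
[-0.17, 0.04, -0.06, 0.4, -0.34, 0.07, -0.07, 1.4, -0.51, 0.1, -0.08, 2.4, -0.69, 0.13, -0.09, 3.4]
```

>>> {"method": "drive_tool", "body": {
  "deltas": [-0.25,0.05,-0.05,1.2,-0.45,0.08,-0.05,2.4,-0.65,0.1,-0.08,3.6]
}}

```text
t: 8.9
tcp_pos: [0.6638, 0.1761, 0.1337]
tool_rot: [0.615, 0.788, -0.002, -0.007]
force: [-4.0, 3.6, -1.0]
finger_gap: 0.002
```

>>> {"method": "drive_tool", "body": {
  "deltas": [-0.25,0.05,-0.05,1.2,-0.45,0.08,-0.05,2.4,-0.65,0.1,-0.08,3.6]
}}

```text
t: 9.2
tcp_pos: [0.6663, 0.1709, 0.1342]
tool_rot: [0.64, 0.768, -0.002, -0.007]
force: [-3.4, 3.8, -1.9]
finger_gap: -0.001
```

```bash
python3 - <<'E'
from h import *
arc(1,4)
E
```

```text
t 9.2 theta 11.7 dr -0.1 yawerr -1.2 Ft -4.45 F [-3.4  3.8 -1.9] z 0.1342 j6 -0.1
[-0.17, 0.04, -0.01, -0.2, -0.34, 0.08, -0.02, 0.8, -0.51, 0.11, -0.03, 1.8, -0.68, 0.14, -0.04, 2.8]
```

>>> {"method": "drive_tool", "body": {
  "deltas": [-0.25,0.05,-0.02,1,-0.45,0.1,-0.03,2,-0.68,0.12,-0.04,3]
}}

```text
t: 9.5
tcp_pos: [0.6688, 0.1649, 0.1344]
tool_rot: [0.66, 0.751, -0.001, -0.008]
force: [-3.5, 3.8, -1.3]
finger_gap: -0.002
```

>>> {"method": "drive_tool", "body": {
  "deltas": [-0.25,0.05,-0.02,1,-0.45,0.1,-0.03,2,-0.68,0.12,-0.04,3]
}}

```text
t: 9.8
tcp_pos: [0.671, 0.1588, 0.1347]
tool_rot: [0.68, 0.733, -0.001, -0.008]
force: [-3.3, 3.6, -0.2]
finger_gap: -0.001
```

```bash
python3 - <<'E'
from h import *
arc(1,4)
E
```

```text
t 9.8 theta 4.3 dr 0.3 yawerr 0.0 Ft -3.82 F [-3.3  3.6 -0.2] z 0.1347 j6 -0.01
[-0.18, 0.0, -0.01, 1.0, -0.35, 0.03, -0.02, 2.0, -0.52, 0.06, -0.03, 3.0, -0.7, 0.08, -0.04, 4.0]
```

>>> {"method": "drive_tool", "body": {
  "deltas": [-0.25,0.03,-0.02,1.3,-0.45,0.06,-0.03,2.6,-0.68,0.08,-0.04,3.8]
}}

```text
t: 10.1
tcp_pos: [0.6726, 0.1527, 0.135]
tool_rot: [0.705, 0.71, -0.001, -0.008]
force: [-4.4, 5.0, -0.8]
finger_gap: -0.001
```

>>> {"method": "drive_tool", "body": {
  "deltas": [-0.25,0.05,-0.02,1.2,-0.45,0.08,-0.03,2.4,-0.68,0.1,-0.04,3.7]
}}

```text
t: 10.4
tcp_pos: [0.6742, 0.1472, 0.1355]
tool_rot: [0.728, 0.686, 0.0, -0.008]
force: [-2.2, 6.1, -1.0]
finger_gap: 0.002
```

```bash
python3 - <<'E'
from h import *
arc(1,4)
E
```

```text
t 10.4 theta -2.6 dr 0.9 yawerr -0.8 Ft -6.02 F [-2.2  6.1 -1. ] z 0.1355 j6 0.1
[-0.19, -0.05, 0.02, 0.2, -0.36, -0.02, 0.01, 1.2, -0.53, 0.01, 0.0, 2.2, -0.71, 0.04, -0.01, 3.2]
```

>>> {"method": "drive_tool", "body": {
  "deltas": [-0.15,0,0,1,-0.3,0,0,1.6]
}}

```text
t: 10.6
tcp_pos: [0.6746, 0.1461, 0.1356]
tool_rot: [0.738, 0.675, 0.002, -0.009]
force: [-2.4, 7.9, -0.8]
finger_gap: 0.003
```

```bash
python3 - <<'E'
from h import *
arc(1,4)
E
```

```text
t 10.6 theta -3.2 dr 1.1 yawerr -1.8 Ft -7.75 F [-2.4  7.9 -0.8] z 0.1356 j6 0.12
[-0.2, -0.06, 0.02, -0.8, -0.37, -0.03, 0.01, 0.2, -0.54, 0.01, 0.0, 1.2, -0.71, 0.04, -0.01, 2.2]
```

```bash
python3 - <<'E'
from h import *
from scipy.optimize import least_squares
for n in('scene','top'):
    s=snap(n,n+'3');P=cloud(s);c=cv2.cvtColor(s['frame'],cv2.COLOR_RGB2HSV).astype(int);H,Sa,V=c[...,0],c[...,1],c[...,2]
    x,y,z=P[...,0],P[...,1],P[...,2]
    red=((H<6)|(H>174))&(Sa>150)&(V>80)&(abs(z-.145)<.03)&(x>.3);p=P[red]
    print(n,red.sum(),p.max(0) if len(p) else '')
    if len(p)>8:
        r=least_squares(lambda c:np.linalg.norm(p-c,axis=1)-.01,p.mean(0)-[0,0,.008],loss='soft_l1',f_scale=.002);print(r.x)
    nt=(z>.139)&(z<.18)&(np.hypot(x-.5745,y-.131)<.014);print('nut',np.sort(z[nt])[::-6])
    f=s['frame'];a=(170,290,250,400) if n=='scene' else (110,240,120,280)
    cv2.imwrite('pics/z3_'+n+'.png',cv2.resize(f[a[0]:a[1],a[2]:a[3],::-1],None,fx=5,fy=4.5,interpolation=2))
E
```

```text
scene 61 [0.68349439 0.13464229 0.16113213]
[0.6725444  0.12849347 0.14908522]
nut [0.17128402 0.16709915 0.16165022 0.16013649 0.159631   0.15898427
 0.15653433 0.15511384 0.14944802 0.14548498 0.14168689]
top 0 
nut [0.16418657 0.16110888 0.16029965 0.15931895 0.15600756 0.14852279
 0.14217088]
```

View pics/z3_scene.png

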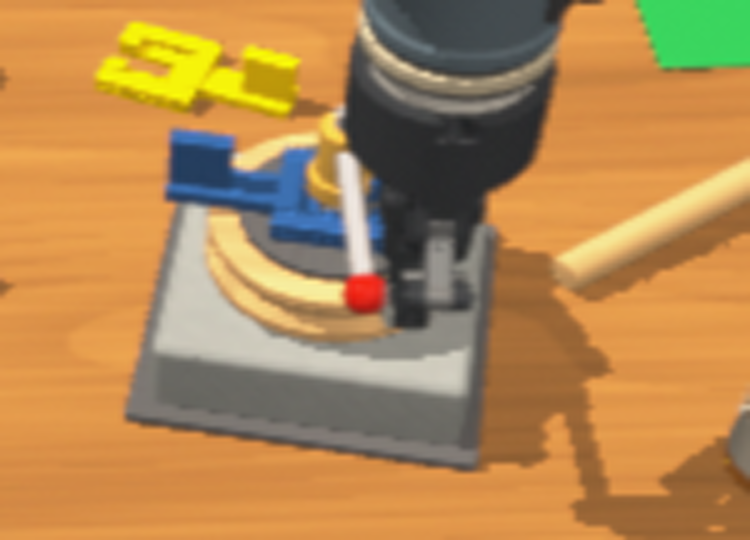

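>>> {"method": "drive_tool", "body": {
  "deltas": [-0.15,-0.05,0,0,-0.3,-0.05,0,0,-0.3,-0.05,0,0]
}}

```text
t: 11.0
tcp_pos: [0.6746, 0.1454, 0.1358]
tool_rot: [0.738, 0.675, 0.004, -0.01]
force: [-1.6, 8.4, -1.8]
finger_gap: 0.0
```

```bash
python3 - <<'E'
from h import *
arc(1,2)
E
```

```text
t 11.0 theta -3.6 dr 1.0 yawerr -1.5 Ft -8.28 F [-1.6  8.4 -1.8] z 0.1358 j6 0.12
[-0.19, -0.06, 0.04, -0.5, -0.36, -0.02, 0.03, 0.5]
```

>>> {"method": "drive_tool", "body": {
  "deltas": [-0.2,-0.05,0,0,-0.4,-0.05,0,0,-0.6,-0.05,0,0,-0.6,-0.05,0,0]
}}

```text
t: 11.4
tcp_pos: [0.6746, 0.1428, 0.136]
tool_rot: [0.738, 0.674, 0.008, -0.011]
force: [-1.2, 11.2, -1.6]
finger_gap: -0.002
```

```bash
python3 - <<'E'
from h import *
arc(1,2)
E
```

```text
t 11.4 theta -5.1 dr 0.7 yawerr -0.1 Ft -11.04 F [-1.2 11.2 -1.6] z 0.136 j6 0.11
[-0.19, -0.03, 0.05, 0.9, -0.36, 0.0, 0.04, 1.9]
```

>>> {"method": "drive_tool", "body": {
  "deltas": [-0.3,0,0,0.5,-0.5,0,0,1,-0.65,0,0,1,-0.75,0,0,1,-0.75,0,0,1]
}}

```text
t: 11.9
tcp_pos: [0.6748, 0.1399, 0.1362]
tool_rot: [0.744, 0.667, 0.011, -0.013]
force: [-1.0, 14.0, -1.5]
finger_gap: 0.003
```

```bash
python3 - <<'E'
from h import *
from scipy.optimize import least_squares
arc(1,2)
for n in('scene',):
    s=snap(n,n+'4');P=cloud(s);c=cv2.cvtColor(s['frame'],cv2.COLOR_RGB2HSV).astype(int);H,Sa,V=c[...,0],c[...,1],c[...,2]
    x,y,z=P[...,0],P[...,1],P[...,2]
    red=((H<6)|(H>174))&(Sa>150)&(V>80)&(abs(z-.145)<.03)&(x>.3);p=P[red]
    r=least_squares(lambda c:np.linalg.norm(p-c,axis=1)-.01,p.mean(0)-[0,0,.008],loss='soft_l1',f_scale=.002);print(r.x)
E
```

```text
t 11.9 theta -6.7 dr 0.6 yawerr 0.5 Ft -13.76 F [-1.  14.  -1.5] z 0.1362 j6 0.12
[-0.19, -0.02, 0.05, 1.5, -0.36, 0.01, 0.04, 2.5]
[0.67175657 0.12278497 0.14852858]
```

>>> {"method": "drive_tool", "body": {
  "deltas": [0.5,0,0,0,1,0,0,0,1.8,0,0,0,2.5,0,0,0,3,0,0,0,3,0,0,0]
}}

```text
t: 12.55
tcp_pos: [0.6788, 0.1701, 0.1375]
tool_rot: [0.744, 0.668, 0.012, -0.013]
force: [-0.6, -0.2, -0.3]
finger_gap: 0.0
```

```bash
python3 - <<'E'
from h import *
from scipy.optimize import least_squares
arc(1,2)
for n in('scene','top'):
    s=snap(n,n+'5');P=cloud(s);c=cv2.cvtColor(s['frame'],cv2.COLOR_RGB2HSV).astype(int);H,Sa,V=c[...,0],c[...,1],c[...,2]
    x,y,z=P[...,0],P[...,1],P[...,2]
    red=((H<6)|(H>174))&(Sa>150)&(V>80)&(abs(z-.145)<.03)&(x>.3);p=P[red]
    if len(p)<6: continue
    r=least_squares(lambda c:np.linalg.norm(p-c,axis=1)-.01,p.mean(0)-[0,0,.008],loss='soft_l1',f_scale=.002);print(r.x,np.degrees(np.arctan2(r.x[1]-.131,r.x[0]-.5745)))
E
```

```text
t 12.55 theta 8.7 dr 11.3 yawerr -14.9 Ft 0.16 F [-0.6 -0.2 -0.3] z 0.1375 j6 0.16
[-0.67, -0.93, 0.28, -13.9, -0.83, -0.85, 0.27, -12.9]
[0.67213012 0.13328942 0.14932376] 1.3433379399778522
[0.67192827 0.13282616 0.1491408 ] 1.0738048445277326
```

Released, the ball sprang back from −4.8° to +1.2°, the same nut angle as at 8 N, so the end stop is confirmed and the nut did not move back. Next is the tab.

```bash
python3 - <<'E'
from h import *
rel([[.679,.17,.215],[.5593,.0678,.215],[.5593,.0678,.15]],[83.8,76.5,76.5])
E
```

```text
t 12.65 tcp [0.6784 0.1695 0.1373] yaw 83.8 F [-0.1 -0.2 -0.1] zax [-0.     0.034 -0.999] j6 0.16
[0.32, 0.02, -7.76] -0.0
[-11.13, -10.77, -8.11] 7.3
[-11.35, -10.74, -1.61] 7.3
```

>>> {"method": "drive_tool", "body": {
  "deltas": [0.2,0,-4,0,0.3,0,-7.8,0,-2.5,-2.5,-8,2,-5.5,-5,-8,4,-8.5,-8,-8,7,-11.1,-10.8,-8.1,7.3,-11.1,-10.8,-8.1,7.3,-11.1,-10.8,-8.1,7.3],
  "hand": 4
}}

```text
t: 13.45
tcp_pos: [0.5593, 0.0674, 0.2155]
tool_rot: [0.786, 0.618, 0.011, -0.013]
force: [0.3, -0.0, -0.6]
finger_gap: 0.468
```

```bash
python3 - <<'E'
from h import *
rel([[.5593,.0678,.15],[.5593,.0678,.114]],[76.5,76.5])
snap('wrist','w6');snap('top','t6')
s=load('t6');
cv2.imwrite('pics/z_t6.png',cv2.resize(s['frame'][110:240,120:280,::-1],None,fx=5,fy=4.5,interpolation=2))
E
```

```text
t 13.45 tcp [0.5593 0.0674 0.2155] yaw 76.4 F [ 0.3 -0.  -0.6] zax [ 0.001  0.034 -0.999] j6 0.12
[-0.18, 0.04, 6.55] -0.1
[-0.3, 0.06, 10.15] -0.1
```

View pics/w6.png

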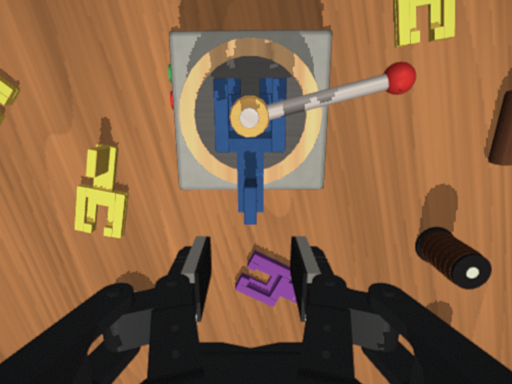

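View pics/z_t6.png

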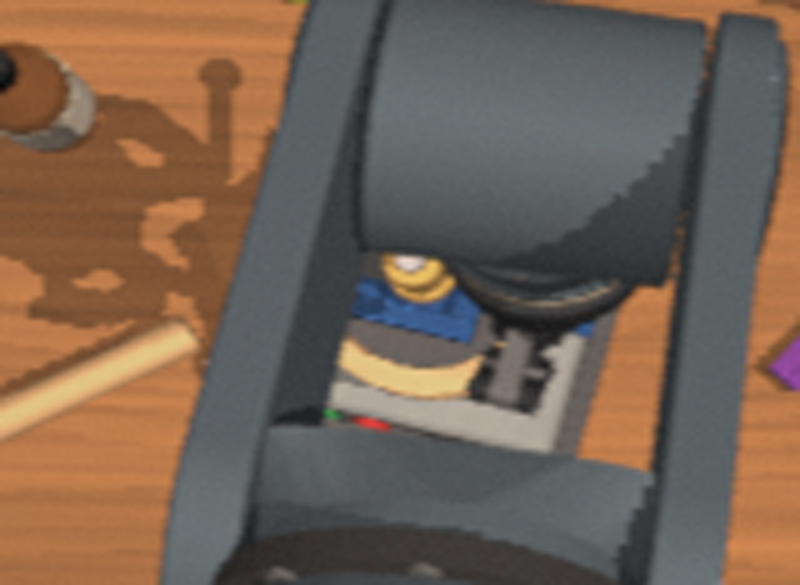

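The wrist view shows the washer strip and tab upright at column ~250, centred between the pads (columns 200 and 303) and parallel to them. I go down now.

>>> {"method": "drive_tool", "body": {
  "deltas": [-0.1,0.05,4,0,-0.2,0.05,6.5,0,-0.25,0.05,8.5,0,-0.3,0.05,9.7,0,-0.3,0.05,10.1,0,-0.3,0.05,10.1,0,-0.3,0.05,10.1,0]
}}

```text
t: 14.25
tcp_pos: [0.5616, 0.0687, 0.1152]
tool_rot: [0.785, 0.619, 0.012, -0.012]
force: [1.0, -0.5, -0.2]
finger_gap: 0.472
```

```bash
python3 - <<'E'
from h import *
rel([[.5593,.0678,.114]],[76.5])
snap('wrist','w7');s=load('w7');P=cloud(s)
c=cv2.cvtColor(s['frame'],cv2.COLOR_RGB2HSV).astype(int);H,Sa=c[...,0],c[...,1]
b=(H>100)&(H<125)&(Sa>130)&(P[...,2]>.09)&(P[...,2]<.15)&(abs(P[...,0]-.56)<.05)
t=b&(P[...,2]>.132)&(P[...,1]<.1)
print(t.sum(),P[t].mean(0) if t.any() else '', cv2.minAreaRect(P[t][:,:2].astype(np.float32)) if t.any() else '')
E
```

```text
t 14.25 tcp [0.5616 0.0687 0.1152] yaw 76.5 F [ 1.  -0.5 -0.2] zax [ 0.004  0.034 -0.999] j6 0.11
[-0.14, -0.2, 0.11] -0.0
1417 [0.56008264 0.07034786 0.13860136] ((0.559256911277771, 0.06777516007423401), (0.031053850427269936, 0.009613703936338425), 76.59829711914062)
```

View pics/w7.png

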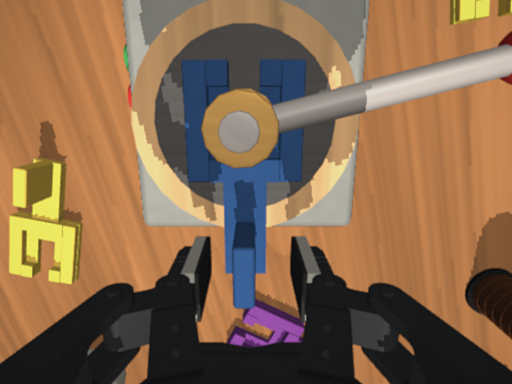

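Tab top measured at (0.5593, 0.0678), 76.6°, as expected; the pads are 2 mm off sideways, which I correct before closing.

>>> {"method": "drive_tool", "body": {
  "deltas": [-0.15,-0.2,0.1,0,-0.15,-0.2,0.1,0,-0.15,-0.2,0.1,0]
}}

```text
t: 14.6
tcp_pos: [0.5594, 0.0676, 0.1148]
tool_rot: [0.785, 0.619, 0.013, -0.012]
force: [-0.1, 0.1, -0.1]
finger_gap: 0.47
```

```bash
python3 - <<'E'
from h import *
rel([[.5593,.0678,.114]],[76.5])
E
```

```text
t 14.6 tcp [0.5594 0.0676 0.1148] yaw 76.5 F [-0.1  0.1 -0.1] zax [ 0.005  0.034 -0.999] j6 0.11
[0.01, -0.02, 0.09] -0.0
```

>>> {"method": "drive_tool", "body": {
  "deltas": [0,0,0,0,0,0,0,0,0,0,0,0,0,0,0,0],
  "hand": 1.3,
  "squeeze": 30
}}

```text
t: 15.0
tcp_pos: [0.5594, 0.0676, 0.1148]
tool_rot: [0.785, 0.619, 0.013, -0.012]
force: [0.4, 0.6, 0.8]
finger_gap: 0.152
```

>>> {"method": "drive_tool", "body": {
  "deltas": [0,0,0,0,0,0,0,0,0,0,0,0,0,0,0,0,0,0,0,0],
  "hand": 0
}}

```text
t: 15.5
tcp_pos: [0.5592, 0.0676, 0.1148]
tool_rot: [0.785, 0.619, 0.012, -0.012]
force: [-1.9, 1.2, 1.8]
finger_gap: 0.115
```

```bash
python3 - <<'E'
from h import *
u=np.array([np.cos(np.radians(76.5)),np.sin(np.radians(76.5))])
p=manip.sense()['tcp_pos']
rel([[p[0],p[1],p[2]+.0015]]+[[*(p[:2]-d*u),p[2]+.0015] for d in(.01,.04,.08,.11)],[76.5]*5)
s=snap('wrist','w8')
E
```

```text
t 15.5 tcp [0.5592 0.0676 0.1148] yaw 76.5 F [-1.9  1.2  1.8] zax [ 0.005  0.034 -0.999] j6 0.11
[0.01, -0.0, -0.15] -0.0
[-0.99, -0.0, -0.18] -0.0
[-3.99, 0.0, -0.29] -0.0
[-7.99, 0.0, -0.42] -0.0
[-10.99, 0.0, -0.53] -0.0
```

View pics/w8.png

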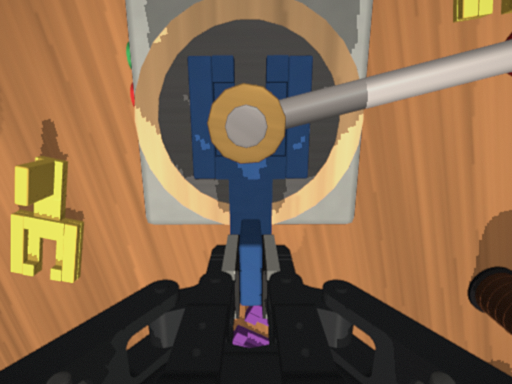

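The tab is held (opening 9.8 mm, tab 10 mm) and the washer is square under the nut. I slide it out level with a 1.5 mm lift.

>>> {"method": "drive_tool", "body": {
  "deltas": [0,0,-0.1,0,0,0,-0.2,0,-0.2,0,-0.2,0,-0.5,0,-0.2,0,-0.5,0,-0.2,0]
}}

```text
t: 16.05
tcp_pos: [0.5579, 0.0623, 0.1164]
tool_rot: [0.785, 0.619, 0.012, -0.012]
force: [-0.2, -0.2, -1.8]
finger_gap: 0.108
```

```bash
python3 - <<'E'
from h import *
u=np.array([np.cos(np.radians(76.5)),np.sin(np.radians(76.5))])
p0=np.array([.5592,.0676])
rel([[*(p0-d*u),.1165] for d in(.01,.04,.08,.11)],[76.5]*5)
E
```

```text
t 16.05 tcp [0.5579 0.0623 0.1164] yaw 76.4 F [-0.2 -0.2 -1.8] zax [ 0.005  0.034 -0.999] j6 0.1
[-0.45, 0.01, -0.02] -0.1
[-3.45, 0.01, -0.12] -0.1
[-7.45, 0.01, -0.26] -0.1
[-10.44, 0.01, -0.36] -0.1
```

>>> {"method": "drive_tool", "body": {
  "deltas": [-0.5,0,0,0,-1,0,-0.05,0,-1.5,0,-0.05,0,-2,0,-0.05,0,-2.5,0,-0.1,0,-3,0,-0.1,0,-3,0,-0.1,0]
}}

```text
t: 16.75
tcp_pos: [0.5507, 0.0323, 0.1164]
tool_rot: [0.786, 0.618, 0.012, -0.012]
force: [0.3, 0.3, -1.6]
finger_gap: 0.102
```

>>> {"method": "drive_tool", "body": {
  "deltas": [-0.7,0,-0.02,0,-1.5,0,-0.05,0,-2.5,0,-0.1,0,-3.5,0,-0.1,0,-4.5,0,-0.15,0,-5.5,0,-0.2,0,-6.5,0,-0.2,0,-7,0,-0.25,0,-7,0,-0.25,0]
}}

```text
t: 17.65
tcp_pos: [0.5342, -0.0366, 0.1166]
tool_rot: [0.786, 0.618, 0.012, -0.012]
force: [-0.3, -0.6, -2.3]
finger_gap: 0.112
```

```bash
python3 - <<'E'
from h import *
rel([[.52,-.1,.2],[.53,-.2,.2]],[76.5]*2)
snap('wrist','w9');snap('scene','s9')
E
```

```text
t 17.65 tcp [ 0.5342 -0.0366  0.1166] yaw 76.3 F [-0.3 -0.6 -2.3] zax [ 0.005  0.034 -0.999] j6 -0.09
[-6.21, 0.09, -8.55] -0.2
[-15.68, 3.43, -8.89] -0.2
```

View pics/s9.png

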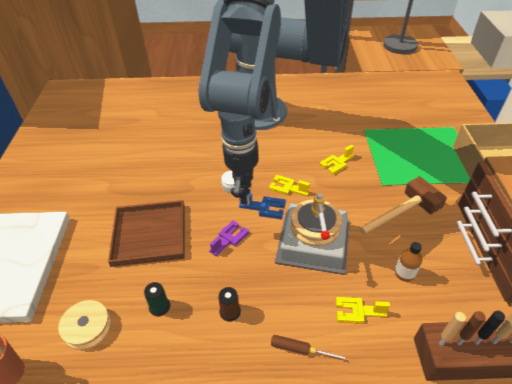

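View pics/w9.png

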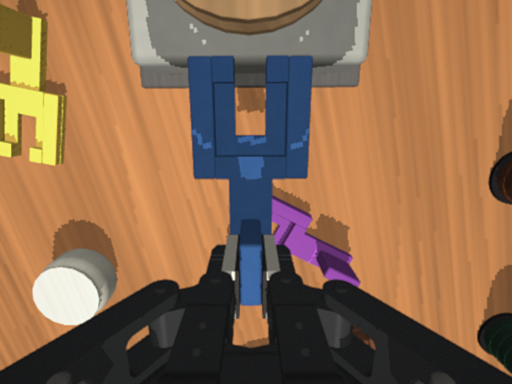

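The washer hangs level and clear of the spindle (ring at (250,115) in the wrist view). I carry it to the tray.

```bash
python3 - <<'E'
from h import *
rel([[.53,-.1,.15],[.524,-.327,.15],[.524,-.327,.06],[.524,-.327,.0203]],[76.5]*4)
E
```

```text
t 17.75 tcp [ 0.5343 -0.0357  0.1166] yaw 76.4 F [ 0.3 -0.  -2.4] zax [ 0.005  0.034 -0.999] j6 -0.09
[-6.23, 1.08, -3.56] -0.1
[-28.42, 5.85, -4.33] -0.1
[-28.73, 5.88, 4.67] -0.1
[-28.86, 5.89, 8.63] -0.1
```

>>> {"method": "drive_tool", "body": {
  "deltas": [-1,0.2,-1,0,-3,0.6,-2.5,0,-6,1.2,-3.5,0,-9.5,2,-3.8,0,-13,2.7,-4,0,-16.5,3.4,-4,0,-20,4.1,-4,0,-23.5,4.8,-4.2,0,-26.5,5.5,-4.3,0,-28.4,5.85,-4.3,0,-28.4,5.85,-4.3,0]
}}

```text
t: 18.85
tcp_pos: [0.5242, -0.33, 0.1501]
tool_rot: [0.787, 0.617, 0.012, -0.011]
force: [0.7, 1.2, -3.1]
finger_gap: 0.112
```

```bash
python3 - <<'E'
from h import *
rel([[.524,-.327,.06],[.524,-.327,.026],[.524,-.327,.0203]],[76.5]*4)
E
```

```text
t 18.85 tcp [ 0.5242 -0.33    0.1501] yaw 76.2 F [ 0.7  1.2 -3.1] zax [ 0.006  0.032 -0.999] j6 -0.53
[-0.0, -0.07, 9.02] -0.3
[-0.11, -0.07, 12.42] -0.3
[-0.13, -0.07, 12.99] -0.3
```

>>> {"method": "drive_tool", "body": {
  "deltas": [0,-0.05,2,0,0,-0.05,4.5,0,0,-0.05,7,0,0,-0.05,9,0,0,-0.05,10.5,0,-0.1,-0.05,11.5,0,-0.1,-0.05,12,0,-0.1,-0.05,12,0,-0.1,-0.05,12,0]
}}

```text
t: 19.75
tcp_pos: [0.5247, -0.3274, 0.0309]
tool_rot: [0.787, 0.617, 0.012, -0.01]
force: [0.7, -0.1, -2.5]
finger_gap: 0.112
```

```bash
python3 - <<'E'
from h import *
rel([[.524,-.327,.0203]],[76.5]*4)
snap('top','t10');s=load('t10')
cv2.imwrite('pics/z_t10.png',cv2.resize(s['frame'][140:250,310:440,::-1],None,fx=5,fy=5,interpolation=2))
E
```

```text
t 19.75 tcp [ 0.5247 -0.3274  0.0309] yaw 76.2 F [ 0.7 -0.1 -2.5] zax [ 0.007  0.031 -0.999] j6 -0.54
[-0.01, -0.07, 1.06] -0.3
```

View pics/z_t10.png

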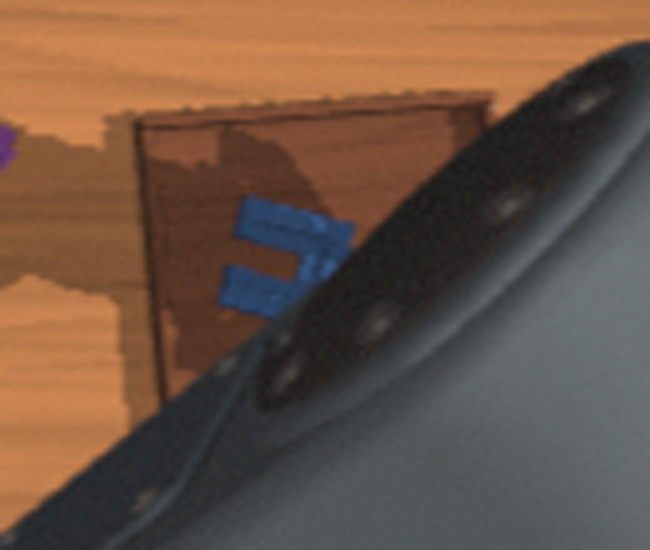

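The blue ring sits well inside the tray walls. I lower the last centimetre slowly.

>>> {"method": "drive_tool", "body": {
  "deltas": [0,0,0.3,0,0,0,0.6,0,0,0,0.8,0,0,0,0.9,0,0,0,0.95,0,0,0,0.95,0]
}}

```text
t: 20.4
tcp_pos: [0.5247, -0.3272, 0.0214]
tool_rot: [0.787, 0.617, 0.012, -0.01]
force: [-0.2, -1.0, -1.8]
finger_gap: 0.11
```

>>> {"method": "drive_tool", "body": {
  "deltas": [0,0,0.05,0,0,0,0.1,0,0,0,0.15,0,0,0,0.15,0]
}}

```text
t: 20.8
tcp_pos: [0.5249, -0.3274, 0.0209]
tool_rot: [0.787, 0.617, 0.012, -0.01]
force: [-1.2, 0.4, 4.7]
finger_gap: 0.111
```

>>> {"method": "drive_tool", "body": {
  "deltas": [0,0,0,0,0,0,0,0,0,0,0,0],
  "hand": 1.6
}}

```text
t: 21.1
tcp_pos: [0.525, -0.3274, 0.0208]
tool_rot: [0.787, 0.617, 0.012, -0.009]
force: [0.1, 0.4, -0.1]
finger_gap: 0.187
```

>>> {"method": "drive_tool", "body": {
  "deltas": [0,0,0,0,0,0,0,0,0,0,0,0,0,0,-2,0,0,0,-4,0,0,0,-8,0,0,0,-12,0,0,0,-15,0,0,0,-15,0],
  "hand": 4
}}

```text
t: 22.0
tcp_pos: [0.5263, -0.3342, 0.1759]
tool_rot: [0.787, 0.617, 0.013, -0.004]
force: [0.8, 0.6, 1.1]
finger_gap: 0.468
```

>>> {"method": "drive_tool", "body": {
  "deltas": [-4,0,-2,0,-8,0,-4,0,-12,0,-4,0,-16,0,-4,0,-20,0,-4,0,-24,0,-4,0]
}}

```text
t: 22.6
tcp_pos: [0.4676, -0.569, 0.2079]
tool_rot: [0.787, 0.617, 0.013, -0.005]
force: [0.2, 1.1, 0.2]
finger_gap: 0.471
```

```bash
python3 - <<'E'
from h import *
from scipy.optimize import least_squares
for n in('scene','top'):
    s=snap(n,n+'11');P=cloud(s);c=cv2.cvtColor(s['frame'],cv2.COLOR_RGB2HSV).astype(int);H,Sa,V=c[...,0],c[...,1],c[...,2]
    x,y,z=P[...,0],P[...,1],P[...,2]
    b=(H>100)&(H<125)&(Sa>120)&(x>.42)&(x<.65)&(y<-.19)&(y>-.39)
    p=P[b];print(n,len(p),p.mean(0),p.min(0),p.max(0))
    ring=p[p[:,1]>-.305];pl=np.linalg.lstsq(np.c_[ring[:,:2]-ring[:,:2].mean(0),np.ones(len(ring))],ring[:,2],rcond=None)[0]
    print('ring rect',cv2.minAreaRect(ring[:,:2].astype(np.float32)),'plane slope,z',pl)
    red=((H<6)|(H>174))&(Sa>150)&(V>80)&(abs(z-.145)<.03)&(x>.3)&(y>0);p=P[red]
    if len(p)>6:
        r=least_squares(lambda c:np.linalg.norm(p-c,axis=1)-.01,p.mean(0)-[0,0,.008],loss='soft_l1',f_scale=.002);print('ball',r.x)
s=manip.sense();print(s['t'],s['tcp_pos'],s['force'])
E
```

```text
scene 553 [ 0.53999888 -0.28473403  0.01714727] [ 0.51268472 -0.34227862  0.00549252] [ 0.57640496 -0.23073419  0.04774535]
ring rect ((0.5422326326370239, -0.2710217237472534), (0.07348431646823883, 0.05397791042923927), 77.00040435791016) plane slope,z [0.01945878 0.01395187 0.01370334]
ball [0.67222193 0.13380934 0.14921053]
top 549 [ 0.53580789 -0.27923133  0.01633869] [ 0.50940974 -0.33738487  0.00354532] [ 0.57187894 -0.22959321  0.04667199]
ring rect ((0.5383182764053345, -0.27042156457901), (0.0717426985502243, 0.05472749099135399), 76.28607940673828) plane slope,z [-0.01415067  0.02966821  0.01356941]
ball [0.67168215 0.13275201 0.14908042]
22.7 [ 0.46565118 -0.57346818  0.20731802] [ 0.06131341 -0.31628844 -0.62699928]
```

View pics/top11.png

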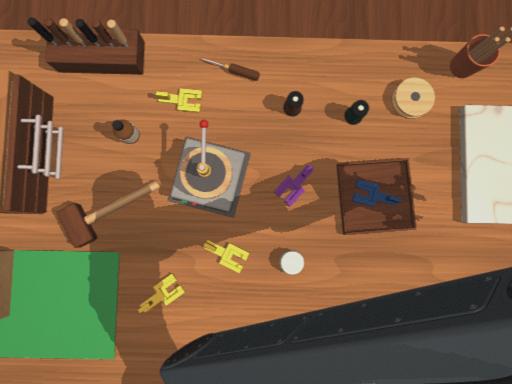

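View pics/scene11.png

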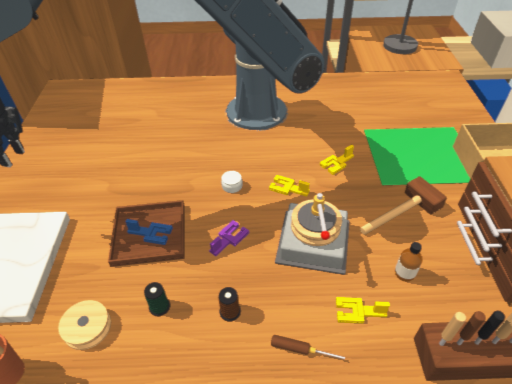

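The washer lies flat in the tray at about (375,194) in the top view. The lever is still at its stop, pointing up at (204,125), and nothing else has moved. I let the arm settle and hand in.

>>> {"method": "drive_tool", "body": {
  "deltas": [0,0,0,0,0,0,0,0,0,0,0,0,0,0,0,0]
}}

```text
t: 23.1
tcp_pos: [0.4663, -0.5722, 0.2074]
tool_rot: [0.788, 0.616, 0.012, -0.004]
force: [0.2, -0.4, 0.1]
finger_gap: 0.471
```

```bash
python3 - <<'E'
from h import *
print(manip.sense()['t'],np.abs(manip.sense()['qd']).max()); print(manip.sign_off())
E
```

```text
23.1 0.007541323281132786
the job is handed in; nothing more can be done
None
```

The nut is undone to its end stop, the blue washer lies flat in the tray, and I handed the job in at 23.1 s. No verdict was given.

- **Nut:** I pushed the lever about 1.74 rad clockwise with the closed fingertips on its red ball. It ran at about 4–5 N, then the force climbed to a highest reading of 14 N. On release the ball sprang back about 6°, to roughly the stop angle, and it was still there at the end.
- **Washer:** I gripped the tab (opening 9.8 mm), lifted it 1.5 mm and slid it out level. Apart from its weight, forces while sliding stayed under 1 N. I set it down with a contact change of about 6.5 N.
- **Last pictures:** Both cameras show the washer inside the tray. Its tab top is at 47 mm, where about 46 mm is expected, and its slope is 0.02–0.03 rad. The spools, bottle and tin look unmoved.

**Checks that disagreed:**
- The camera puts the ball at 149.1 mm, against the required 149.9 mm. That is within the roughly 2 mm calibration error, so I relied on the felt stop and the spring-back.
- The force climbed more softly at the stop than stated, about 0.9 mm per N against 0.6 expected there.
- The tool picked up about 2° of tilt while pushing, which did no visible harm.

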